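Pull a proof on the bench press

TASK

Lay the orange printing block, carved orange face up, centred on the press's narrow raised bed with its long side along the bed, and let go of it. Then flip the red safety catch forward until it is fully over, and only then pull the yellow lever's black grip forward and down as far as it goes, so that the pad presses on the block; finish while still gripping the lever and holding it fully down. Leave the other printing blocks, the ink jar and the ink tin where they are.

Things in the scene. Friction and masses are not known exactly. Their poses are not given: they have to be found in the camera images.
- block_orange_center (a point): Centre of the loose printing block to be printed: a box 80 long (its x) by 50 wide (its y) by 30 mm thick (its z), light wood below and a 6 mm orange carved face on top (+z), about 90 g. It starts flat on the table, orange face up, at any of the three places where printing blocks lie. Either end may point forward on the bed.
- bed_top (a point): Centre of the top face of the press's bed, 45 mm above the table: an aluminium plate 56 mm along x, 34 mm along y (the block overhangs it by 12 mm at the ends, 8 mm at the sides), 8 mm thick on a slimmer column. Its axes are the press's: -x the press's front (roughly towards the robot), +y its left, where the catch is, z up.
- press: The bench press, fixed on the table at a varying place and yaw. Origin on the table under the bed's centre, axes as bed_top. Dark base plate, top 20 mm above the table, from x = -75 to 175 and y = -75 to 135 mm.
- lever_hinge (a point): Fixed centre of the lever's hinge (axis along the press's y), 120 mm behind the bed's centre (+x) and 115 mm above the table, between two green cheeks (50 mm long, tops 135 mm above the table, out to y = 34 mm).
- press_lever (a joint): Angle of the yellow lever, rad: 0 upright; grows as its grip is pulled forward (press -x) and down; 1.57 level, 1.62 its stop (fully down). A spring raises it when let go: 2 N at the grip upright, 7 N level, plus 6 N from the pad on the block. Starts at 0. While the catch is on it is blocked after about 0.14. The pad first touches the block at about 1.5.
- lever_grip (a point): Middle of the lever's black round grip bar, 16 mm diameter, 92 mm long along the press's y between two fork arms, 205 mm from the hinge (320 mm above the table when upright, 105 mm at the stop). The fork's cross-piece lies 60 mm nearer the hinge, so there is free space either side of the bar. Axes turn with the lever: z points from hinge to grip.
- press_pad: Sprung pad (card and rubber, 44 by 32 mm) on the lever's front, 120 mm from the hinge, that presses on the block; gives up to 16 mm at 0.8 N/mm. Lever upright, its face stands 47 mm ahead of the hinge at 235 mm above the table: keep the hand narrow towards it while loading the bed. This origin is the lever's hinge point, its axes the lever's.
- press_catch (a joint): Angle of the red safety catch, rad: 0 upright = on (guarding, a nose on its rear is under a brass arm of the lever); grows as its top is pushed forward (to the press's -x); 1.3 is its stop, fully over = off. It stays where it is left and turns with less than 1 N at its tab. Starts between 0 and 0.1.
- catch_hinge (a point): Fixed centre of the catch's hinge (axis along the press's y), 30 mm behind and 105 mm left of the bed's centre, 50 mm above the table, between two green lugs (outer faces 34 mm apart, tops 65 mm above the table).
- catch_tab (a point): Middle of the red catch's tab, 85 mm from its hinge, 15 mm below its top; the tab is 10 mm thick (press x), 28 mm wide (press y), 40 mm tall, its top 150 mm above the table when upright. Behind it, from 6 mm behind the hinge back to the lever's hinge, runs the lever's brass arm, its top at 127 mm. Axes turn with the catch: z from hinge to top.
- block_blue_center (a point): Centre of another loose block of the same size with a blue face; a bystander.
- block_black_center (a point): Centre of another loose block of the same size with a black face; a bystander.
- ink_jar: Ink jar with black lid, 60 mm diameter, 75 tall, origin under its centre; a bystander.
- ink_tin: Pale grey ink tin, 70 mm diameter, 70 tall, origin under its centre; a bystander.
- block_orange: The same orange block as a whole; this origin is the centre of its underside.

How it is judged (in metres and radians):
On the way, in this order (a step that is already met when the one before it is completed fails the run):
1. the orange block lies centred on the bed, orange face up, and is let go, the catch still on (horizontal distance between block_orange_center and bed_top below 0.012 m and angle between the x axis of block_orange_center and the x axis of bed_top, either way round below 0.2 rad and angle between block_orange_center's own z axis and vertical below 0.12 rad and z of block_orange_center in the frame of bed_top between 0.01 and 0.02 m and contact force between the fingers and block_orange below 0.2 N and value of joint press_catch below 0.8 rad), for 0.2 s.
2. the safety catch is flipped fully over, the lever still up (value of joint press_catch above 1.1 rad and value of joint press_lever below 0.5 rad), for 0.2 s.
3. the lever is pulled fully down, its pad pressing on the block (value of joint press_lever above 1.54 rad and contact force between press_pad and block_orange above 3 N), for 0.2 s.
At the end, for the whole second after the job is handed in: Through the last second the fingers hold the lever (over 2 N) at 1.54 rad or more, its pad pressing on the orange block with over 3 N; the catch is off (over 1.1 rad); the block lies orange face up on the bed, centred within 12 mm and in line within 0.2 rad, untouched by the fingers (all of step 3 and horizontal distance between block_orange_center and bed_top below 0.012 m and angle between the x axis of block_orange_center and the x axis of bed_top, either way round below 0.2 rad and angle between block_orange_center's own z axis and vertical below 0.12 rad and z of block_orange_center in the frame of bed_top between 0.01 and 0.02 m and value of joint press_catch above 1.1 rad and contact force between the fingers and press_lever above 2 N and contact force between the fingers and block_orange below 0.2 N); the arm keeps its last pose, push and grip.
It fails at once if another printing block, the ink jar or the ink tin is moved by more than 30 mm (distance of any of block_blue_center, block_black_center, ink_jar, ink_tin from where it was at the start of the episode above 0.03 m).
It also fails if it takes over 72 s, if anything falls off the work surface, if the arm or the gripper's body presses on something with over 40 N, if the wrist force passes 120 N, or if a joint passes its speed limit or range.

ROBOT

A 6-joint arm with a two-finger parallel gripper is mounted at the origin on the work surface. World frame = base frame: x ahead of the robot, y to its left, z up, the work surface at z = 0. Lengths are in mm, angles in rad, forces in N, time in s.
With the tool pointing down it reaches from about 300 to 775 mm from the base axis. Payload 14.6 kg.
Tool frame: the origin (TCP) lies midway between the tips of the shut fingers; the grasp point (between the pads) lies 19 mm behind it; z points along the fingers, y is the line along which they close (so a half turn about z gives the same grasp; the last joint's range is limited). The gripper opens to 94 mm and grips with 3 to 60 N. Pads are 16 mm wide; open, the fingers measure 119 mm over their backs; the gripper's body (75 mm by 177 mm) begins 78 mm behind the grasp point.
Start: joints at [1.04, 0.3, 1.521, -0, 1.321, -0.067], TCP at [246.038, 491.889, 205.446] pointing down, gripper open.
Joint ranges: [-3.03, 3.03], [-0.79, 2.21], [0.23, 2.52], [-1.04, 4.18], [0, 3.07], [-2.55, 2.55]. Speed limits (rad/s): [2.22, 2.22, 2.57, 3.14, 3.14, 3.14].

INTERFACE

Orientations are given as [roll, pitch, yaw] about the fixed x, y, z axes, in that order (R = Rz(yaw) Ry(pitch) Rx(roll)).
In Python, from cell import manip, camera gives the robot as it stands.
- The arm moves only by the tool move_arm, never from a script. Its arguments are lists of equal length, an entry for each row: "dp": the shift along the world's x, y, z in mm, a list of three; "rotation": the turn, a rotation vector about the world's x, y, z in rad, a list of three; "hand": the opening, from 0 (shut) to 1 (fully open). A call has 1 to 10 rows; each row shifts and turns the commanded pose from where the row before left it; what a row does not reach is not made up. A row lasts 1/8 s, in which the tool goes at most 62.5 mm and 10.7 degrees, less where a joint would pass 70% of its speed; a pose out of reach is approached as far as the arm can. A call with a gripper value outside its range is refused whole. The fingers move at their own pace and stop on an object; "newtons" is the grip in N (left out, the last holds). Time passes only in rows, so rows that do not move let the fingers close. It gives the time, the measured TCP pose, the force, the opening and the grip force at its end, in the units of the state.
- manip.read_state(): the state, without advancing time (a new reading comes with each control period).
- camera(name): name is "scene" or "top" or "wrist"; returns a dict with "image" (420x560x3 uint8, red, green, blue), "fx", "fy", "cx", "cy" (pixels), "k1" (the pictures are not rectified: a ray, as slopes to the right and down, at radius r is drawn at 1 + k1 r^2 times it, then the intrinsics apply), "R" (3x3) and "t" (3): a world point X has camera coordinates R X + t; the wrist camera has in their place "mount" (4x4, takes a point from camera to tool coordinates, whose origin is the TCP and whose axes are the flange's). Camera axes: x right, y down, z forward; pixel columns grow to the right and rows downward; lengths in mm; the calibration is good to about 2 mm. A picture is of the moment at which its call begins: read the wrist's pose just before it. There is no depth.
- manip.sign_off(): hands the job in; it is judged then, once.
The state is a dict: "clock": time; "joints": joint angles; "qd": joint speeds; "effort": joint torques, N m; "eef_pos": TCP position; "eef_rot": TCP orientation; "wrist_force": force on the tool from outside, world axes, zero at the start; "moment": the same for the moment, N m; "finger_gap": finger opening in mm; "finger_force": force on a finger pad.
Only numpy, scipy, OpenCV 4.12 (cv2) and the standard library are available. Lean on these libraries where they do the work, as an engineer would, in place of code of your own. Each camera call takes 0.05 s, during which the arm holds its last target. There are 200 camera calls.

## Working session

There is one attempt and no reset: what is moved stays moved. The work goes in short steps, Python scripts to look and compute and a tool call to move; the robot and the scene stay as the last step left them, time stands still between calls to the robot, and variables do not carry over. Pictures are saved under pics/ and viewed, at most 10 in all, crops included, and the job is handed in when it is done.

Besides the shell and the picture viewer there is one more tool, called after "Emit:" as name(argument=value, ...) on one line, values as JSON. move_arm: Moves the arm, as the interface text tells. Its arguments: {"type":"object","properties":{"dp":{"type":"array","items":{"type":"array","items":{"type":"number"}}},"rotation":{"type":"array","items":{"type":"array","items":{"type":"number"}}},"hand":{"type":"array","items":{"type":"number"}},"newtons":{"type":"number"}},"required":["dp","rotation","hand"]}

```bash
mkdir -p pics
cat > h.py <<'E'
import numpy as np, cv2
from cell import manip, camera
from scipy.spatial.transform import Rotation as Rn
def snap(n,f):
    s=manip.read_state(); c=camera(n); cv2.imwrite('pics/'+f,c['image'][:,:,::-1]); 
    if n=='wrist':
        e=np.array(s['eef_rot']); M=np.array(c['mount'])
        T=np.eye(4); T[:3,:3]=Rn.from_euler('xyz',e).as_matrix(); T[:3,3]=s['eef_pos']
        W=np.linalg.inv(T@M); c['R']=W[:3,:3]; c['t']=W[:3,3]
    np.save('pics/'+f[:-4]+'.npy',{k:c[k] for k in('fx','fy','cx','cy','k1','R','t')},allow_pickle=True)
    return c
def load(f): return np.load('pics/'+f+'.npy',allow_pickle=True).item()
def ray(c,u,v):
    d=np.array([(u-c['cx'])/c['fx'],(v-c['cy'])/c['fy']]); p=d.copy()
    for _ in range(20): p=d/(1+c['k1']*(p@p))
    R=np.array(c['R']);o=-R.T@np.array(c['t']); r=R.T@np.array([p[0],p[1],1]); return o,r/np.linalg.norm(r)
def atz(c,u,v,z): o,r=ray(c,u,v); return o+r*(z-o[2])/r[2]
def tri(*L):
    A=np.zeros((3,3));b=np.zeros(3);Q=[]
    for c,u,v in L:
        o,r=ray(c,u,v);P=np.eye(3)-np.outer(r,r);A+=P;b+=P@o;Q.append((o,P))
    X=np.linalg.solve(A,b); return X,[round(float(np.linalg.norm(P@(X-o))),1) for o,P in Q]
def proj(c,X):
    p=np.array(c['R'])@np.array(X,float)+np.array(c['t']); s=p[:2]/p[2]; s=s*(1+c['k1']*(s@s)); return s*[c['fx'],c['fy']]+[c['cx'],c['cy']]
E
python3 - <<'E'
from h import *
a=snap('top','top0.png');b=snap('scene','sc0.png')
for c in(a,b):print(c['fx'],c['k1'],-np.array(c['R']).T@np.array(c['t']))
t=np.hstack([a['image']])
print(manip.read_state())
E
```

```text
541.4071847776082 -0.001471577046798136 [ 392.04486742   36.17576457 1765.90441437]
540.0872744547831 0.022179562018877372 [1354.84742433 -419.67967478 1274.90744037]
{'clock': 0.1, 'joints': array([ 1.04038251e+00,  3.00386686e-01,  1.52154857e+00,  1.17594556e-05,
        1.32069629e+00, -6.65925186e-02]), 'qd': array([ 1.62895716e-03, -3.21174487e-03, -1.28284232e-03, -1.54378867e-03,
       -3.01841811e-05,  9.77071434e-04]), 'effort': array([ 1.00490135e-03, -5.32636678e+01, -3.53284228e+01,  7.09594740e-02,
        2.34415079e-02, -1.11057741e-04]), 'eef_pos': array([245.92390741, 491.68066979, 204.94638791]), 'eef_rot': array([-3.14055683e+00, -8.04964071e-05,  2.67776839e+00]), 'wrist_force': array([-0.48388679,  0.32631627, -0.40528216]), 'moment': array([-0.03092164,  0.02288567, -0.00477409]), 'finger_force': 0.0, 'finger_gap': 93.94321701852445}
```

View pics/top0.png

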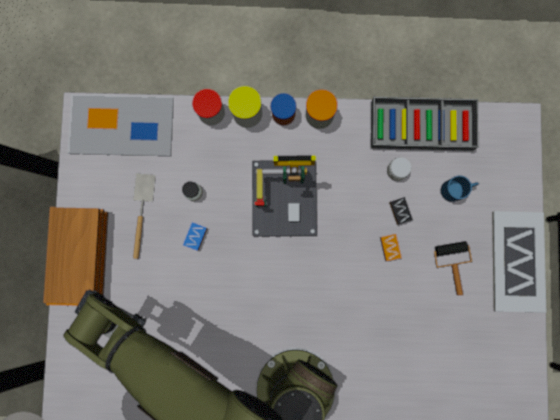

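View pics/sc0.png

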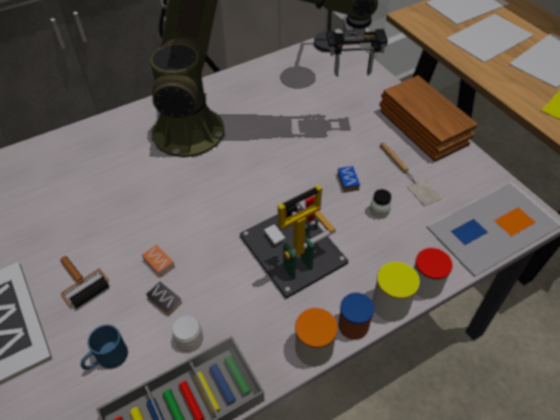

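The top view (up = +x, left = +y) shows the orange block at about (391,248), the bed at (293,212), the catch at (261,190) and the grip at (295,160). The black block at (401,211) lies close behind the orange one. I'll enlarge both views next.

Run:
```python
import cv2,numpy as np
a=cv2.imread('pics/top0.png');b=cv2.imread('pics/sc0.png')
def cr(i,x,y,w,h,s): return cv2.resize(i[y:y+h,x:x+w],None,fx=s,fy=s,interpolation=cv2.INTER_CUBIC)
# top row: top press 240..330,145..245 x4 ; orange 370..420,190..270
L=cr(a,242,148,84,96,6); Rr=cr(a,372,195,45,72,6)
m=np.zeros((600,800,3),np.uint8); m[:L.shape[0],:L.shape[1]]=L; m[:Rr.shape[0],510:510+Rr.shape[1]]=Rr
cv2.imwrite('pics/c1.png',m)
L=cr(b,235,180,118,118,5); Rr=cr(b,135,235,40,60,5)
m=np.zeros((600,800,3),np.uint8); m[:L.shape[0],:L.shape[1]]=L; m[:Rr.shape[0],595:595+Rr.shape[1]]=Rr
cv2.imwrite('pics/c2.png',m)
```

```text
(no output)
```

View pics/c1.png

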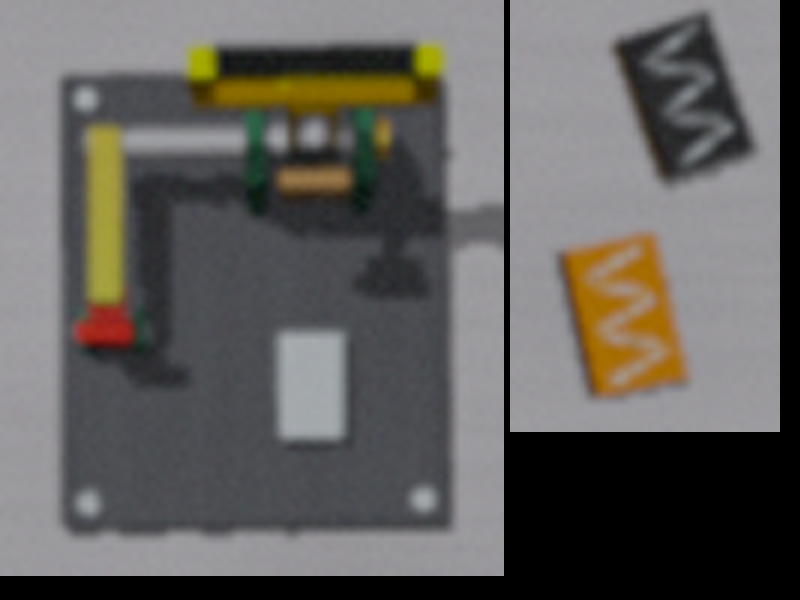

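View pics/c2.png

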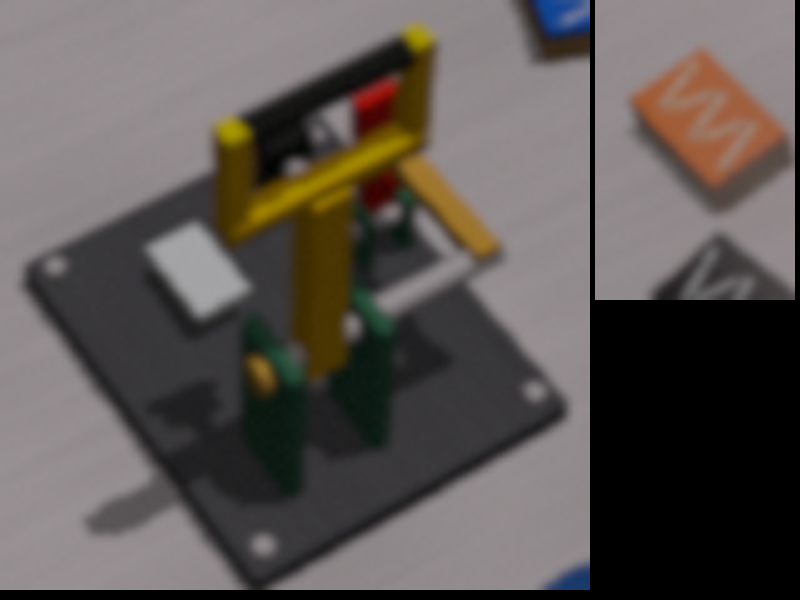

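c1: the bed spans (277–345, 331–440), the orange face corners are (568,252),(656,235),(688,382),(597,394), and the red tab is at (105,331). c2: the bed centre is at (198,268), the orange face centre at (709,120) and the grip at (325,85).

Run:
```python
from h import *
T=load('top0');S=load('sc0')
def t(x,y): return ((T),242+(x+.5)/6-.5,148+(y+.5)/6-.5)
def o(x,y): return (T,372+(x-510+.5)/6-.5,195+(y+.5)/6-.5)
def s(x,y): return (S,235+(x+.5)/5-.5,180+(y+.5)/5-.5)
def so(x,y): return (S,135+(x-595+.5)/5-.5,235+(y+.5)/5-.5)
print('bed',tri(t(311,386),s(198,268)))
print('orange',tri(o(627,316),so(709.5,120.5)))
print('tab',tri(t(105,325),s(374,88)))
print('grip',tri(t(317,60),s(325,85)))
for n,z,f,P in(('bed',45,t,[(277,331),(345,331),(345,440),(277,440)]),('or',30,o,[(568,252),(656,235),(688,382),(597,394)]),('base',20,t,[(64,76),(448,80),(450,528),(66,530)]),('bl',30,o,[(622,45),(707,14),(752,151),(672,181)])):
    q=np.array([atz(*f(*p),z) for p in P]); print(n,q[:,:2].round(1).tolist(),q.mean(0).round(1))
    d=(q[0]+q[1]-q[2]-q[3])/2; print('yaw',np.arctan2(d[1],d[0]),np.linalg.norm(d))
for n,z,f,P in(('bedS',45,s,[(146,243),(198,221),(250,287),(198,320)]),):
    q=np.array([atz(*f(*p),z) for p in P]); print(n,q[:,:2].round(1).tolist(),q.mean(0).round(1))
```

```text
bed (array([558.98201045,  18.18751869,  42.10457995]), [0.2, 0.2])
orange (array([ 454.69425356, -297.54903882,   22.04288205]), [0.7, 0.7])
tab (array([575.88615018, 122.15843196, 153.9163773 ]), [1.0, 1.0])
grip (array([679.5596545 ,  21.68276071, 322.45137771]), [0.2, 0.2])
bed [[587.8, 37.2], [588.7, 0.9], [530.4, -0.3], [529.5, 35.8]] [559.1  18.4  45. ]
yaw 0.02257951158806202 58.282016568919744
or [[487.5, -265.1], [497.7, -312.1], [419.9, -329.3], [412.4, -280.9]] [ 454.4 -296.9   30. ]
yaw 0.21323140056937062 78.29101004586342
base [[727.8, 156.6], [730.6, -52.8], [486.3, -58.3], [480.3, 148.0]] [606.2  48.4  20. ]
yaw 0.028734416769908108 245.95496067635534
bl [[599.6, -293.5], [617.5, -339.1], [544.0, -363.4], [526.9, -320.5]] [ 572.  -329.1   30. ]
yaw 0.33764466274747384 77.42456551569418
bedS [[530.3, 0.5], [531.9, 33.8], [587.2, 35.4], [591.8, -1.0]] [560.3  17.2  45. ]
```

Emit:
move_arm(dp=[[15,-56,0],[15,-56,0],[15,-56,0],[15,-56,0],[15,-56,0],[15,-56,0],[15,-56,0],[15,-56,0],[15,-56,0],[15,-56,0]], rotation=[[0,0,-0.176],[0,0,-0.176],[0,0,-0.176],[0,0,-0.176],[0,0,-0.176],[0,0,-0.176],[0,0,-0.176],[0,0,-0.176],[0,0,-0.176],[0,0,-0.176]], hand=[1,1,1,1,1,1,1,1,1,1], newtons=30)

```text
clock: 1.35
eef_pos: [396.1, -70.1, 205.5]
eef_rot: [3.141, -0.0, 0.912]
wrist_force: [1.1, -0.1, -0.3]
finger_gap: 94.0
finger_force: 0.0
```

Emit:
move_arm(dp=[[15,-56,0],[15,-56,0],[15,-57,0],[14,-58,0],[0,0,0]], rotation=[[0,0,-0.176],[0,0,-0.176],[0,0,-0.176],[0,0,-0.171],[0,0,0]], hand=[1,1,1,1,1])

```text
clock: 1.98
eef_pos: [454.7, -297.8, 204.0]
eef_rot: [-3.14, 0.001, 0.214]
wrist_force: [0.2, 1.0, -0.7]
finger_gap: 93.8
finger_force: 0.0
```

Run:
```python
from h import *
c=snap('wrist','w1.png'); print(manip.read_state()['eef_pos'],manip.read_state()['eef_rot'],c['mount'])
for X in((454.5,-297,30),(559,18.3,45)):print(proj(c,X))
```

```text
[ 454.62284237 -296.00274694  204.34346889] [-3.14003978e+00  1.23176852e-03  2.17261421e-01] [[ 7.09033917e-04 -9.68116578e-01 -2.50499081e-01  7.27871770e+01]
 [ 9.99999670e-01  5.87062935e-04  5.61632095e-04 -8.03621797e-01]
 [-3.96666617e-04 -2.50499396e-01  9.68116674e-01 -1.78165979e+02]
 [ 0.00000000e+00  0.00000000e+00  0.00000000e+00  1.00000000e+00]]
[287.25942118 196.252029  ]
[-43.79092052   7.46471624]
```

View pics/w1.png

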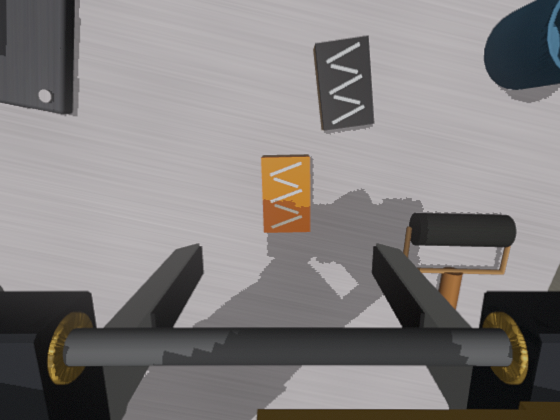

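The wrist view shows the orange face centred near (287,194), about 2 mm further in +x than predicted, with its sides parallel to the tool. I'll grasp 12 mm off centre along +x. After a half turn this puts the hand (and its camera) on the press's front side, clear of the pad.

Emit:
move_arm(dp=[[13,1,-40],[0,0,-50],[0,0,-50],[0,0,-40],[0,0,-18],[0,0,0],[0,0,0],[0,0,0],[0,0,0],[0,0,0]], rotation=[[0,0,0],[0,0,0],[0,0,0],[0,0,0],[0,0,0],[0,0,0],[0,0,0],[0,0,0],[0,0,0],[0,0,0]], hand=[1,1,1,1,1,1,0.3,0.3,0.3,0.3], newtons=30)

```text
clock: 3.28
eef_pos: [468.1, -294.2, 7.8]
eef_rot: [3.141, -0.0, 0.219]
wrist_force: [0.2, 0.3, -0.1]
finger_gap: 57.4
finger_force: 0.0
```

Emit:
move_arm(dp=[[0,0,0],[0,0,0],[0,0,10],[0,0,40],[0,0,50],[0,0,40]], rotation=[[0,0,0],[0,0,0],[0,0,0],[0,0,0],[0,0,0],[0,0,0]], hand=[0.3,0.3,0.3,0.3,0.3,0.3])

```text
clock: 4.03
eef_pos: [468.1, -294.2, 150.0]
eef_rot: [3.141, -0.001, 0.219]
wrist_force: [-0.3, 0.7, -0.7]
finger_gap: 49.9
finger_force: 30.0
```

Emit:
move_arm(dp=[[-1,18,0],[-1,18,0],[-1,18,0],[-1,18,0],[-1,18,0],[-1,18,0],[-1,18,0],[-1,18,0],[-1,18,0],[-1,18,0]], rotation=[[0,0,0.1735],[0,0,0.1735],[0,0,0.1735],[0,0,0.1735],[0,0,0.1735],[0,0,0.1735],[0,0,0.1735],[0,0,0.1735],[0,0,0.1735],[0,0,0.1735]], hand=[0.3,0.3,0.3,0.3,0.3,0.3,0.3,0.3,0.3,0.3])

```text
clock: 5.28
eef_pos: [457.9, -113.5, 148.0]
eef_rot: [3.141, 0.0, 1.96]
wrist_force: [-0.1, -0.0, -0.7]
finger_gap: 50.0
finger_force: 30.0
```

Emit:
move_arm(dp=[[-1,18,0],[-1,18,0],[-1,18,0],[-1,18,0],[-1,18,0],[-1,18,0],[-1,18,0],[0,0,0],[0,0,0]], rotation=[[0,0,0.1735],[0,0,0.1735],[0,0,0.1735],[0,0,0.1735],[0,0,0.1735],[0,0,0.1735],[0,0,0.1735],[0,0,0],[0,0,0]], hand=[0.3,0.3,0.3,0.3,0.3,0.3,0.3,0.3,0.3])

```text
clock: 6.4
eef_pos: [451.1, 11.5, 147.7]
eef_rot: [-3.141, 0.0, -3.119]
wrist_force: [-1.0, -0.5, -0.9]
finger_gap: 49.6
finger_force: 30.0
```

Run:
```python
from h import *
s=manip.read_state();print(s['eef_pos'],s['eef_rot'],s['joints'])
c=snap('wrist','w2.png')
for X in((559,18.3,45),(588,18,45)):print(proj(c,X))
```

```text
[451.08293725  11.45407908 147.68755698] [-3.14143300e+00  2.60987117e-04 -3.11865702e+00] [-5.57307516e-02  1.40675570e-01  1.85796822e+00 -1.52407717e-04
  1.14267614e+00 -1.64939944e+00]
[291.11162486 327.10466375]
[289.97827186 354.50227868]
```

View pics/w2.png

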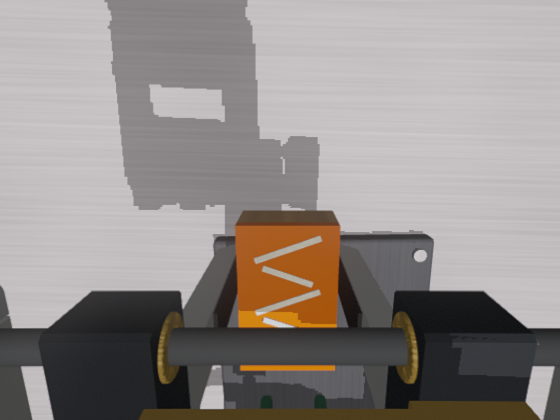

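The block is held square. Its top face spans (237,224)–(339,224) at the front and (239,369)–(335,369) at the back. The block itself hides the bed.

Run:
```python
from h import *
c=load('w2')
q=np.array([atz(c,*p,170) for p in[(237,224),(339,224),(335,369),(239,369)]])
print(q.round(1),q.mean(0))
```

```text
[[424.5 -12.  170. ]
 [423.3  36.  170. ]
 [502.9  38.7 170. ]
 [504.1 -11.9 170. ]] [463.69062093  12.67150238 170.        ]
```

Emit:
move_arm(dp=[[16,1,-10],[20,1,-10],[20,1,-10],[20,1,-10],[20,2,-10],[0,0,-25],[0,0,-12],[0,0,-4],[0,0,0],[0,0,0]], rotation=[[0,0,0],[0,0,0],[0,0,0],[0,0,0],[0,0,0],[0,0,0],[0,0,0],[0,0,0],[0,0,0],[0,0,0]], hand=[0.3,0.3,0.3,0.3,0.3,0.3,0.3,0.3,0.3,0.3])

```text
clock: 7.7
eef_pos: [547.4, 17.9, 57.3]
eef_rot: [-3.141, 0.001, -3.115]
wrist_force: [-0.6, -0.7, -0.9]
finger_gap: 49.5
finger_force: 30.0
```

Run:
```python
from h import *
s=manip.read_state();print(s['eef_pos'],s['eef_rot'],s['wrist_force'])
a=snap('top','t3.png')['image'];b=snap('scene','s3.png')['image']
def cr(i,x,y,w,h,s): return cv2.resize(i[y:y+h,x:x+w,::-1],None,fx=s,fy=s,interpolation=cv2.INTER_CUBIC)
cv2.imwrite('pics/c3.png',np.hstack([cr(a,240,150,96,100,4),cr(b,240,180,98,100,4)]))
```

```text
[547.39743826  17.85555825  57.25890547] [-3.14149779e+00  1.22478137e-03 -3.11508278e+00] [-0.55002425 -0.7113768  -0.93498718]
```

View pics/c3.png

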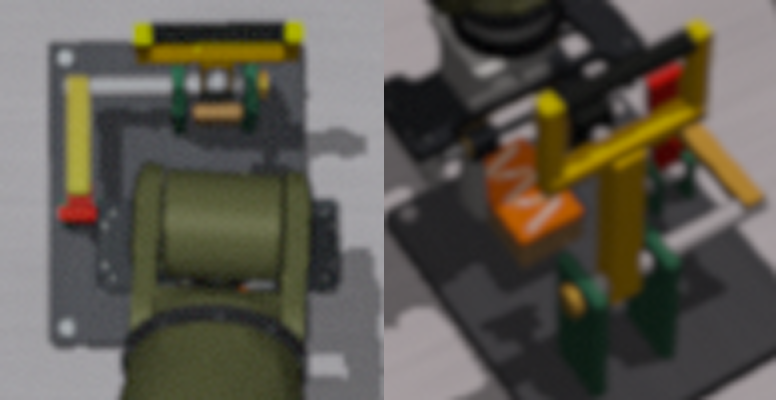

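The body clears the tab (red at (78,210)) and the block sits over the bed. I'll lower it the last few mm.

Emit:
move_arm(dp=[[0,0,-2],[0,0,-1.5],[0,0,-1],[0,0,0]], rotation=[[0,0,0],[0,0,0],[0,0,0],[0,0,0]], hand=[0.3,0.3,0.3,0.3])

```text
clock: 8.3
eef_pos: [547.1, 17.9, 52.6]
eef_rot: [-3.142, 0.0, -3.115]
wrist_force: [-4.9, 0.6, 8.0]
finger_gap: 49.9
finger_force: 30.0
```

Emit:
move_arm(dp=[[0,0,0],[0,0,0],[0,0,0],[0,0,0],[0,0,10],[0,0,30],[0,0,40],[-30,0,40],[-60,0,10],[-60,0,0]], rotation=[[0,0,0],[0,0,0],[0,0,0],[0,0,0],[0,0,0],[0,0,0],[0,0,0],[0,0,0],[0,0,0],[0,0,0]], hand=[0.75,0.75,0.75,0.75,0.75,0.75,0.75,0.75,0.75,0.75])

```text
clock: 9.55
eef_pos: [395.7, 17.9, 183.1]
eef_rot: [-3.141, 0.002, -3.115]
wrist_force: [-0.0, -0.5, 0.1]
finger_gap: 70.7
finger_force: 0.0
```

Emit:
move_arm(dp=[[-60,30,10],[0,0,0]], rotation=[[0,0,0],[0,0,0]], hand=[0.75,0.75])

```text
clock: 9.8
eef_pos: [340.1, 46.4, 192.8]
eef_rot: [3.141, 0.004, -3.113]
wrist_force: [0.6, 0.0, 0.1]
finger_gap: 70.6
finger_force: 0.0
```

Run:
```python
from h import *
s=manip.read_state();print(s['eef_pos'],s['eef_rot'])
a=snap('top','t4.png')['image'];b=snap('scene','s4.png')['image']
def cr(i,x,y,w,h,s): return cv2.resize(i[y:y+h,x:x+w,::-1],None,fx=s,fy=s,interpolation=cv2.INTER_CUBIC)
cv2.imwrite('pics/c4.png',np.hstack([cr(a,250,180,66,60,6),cr(b,250,190,66,60,6)]))
```

```text
[340.05130329  46.36524339 192.79756771] [ 3.14143698  0.00390917 -3.11338324]
```

View pics/c4.png

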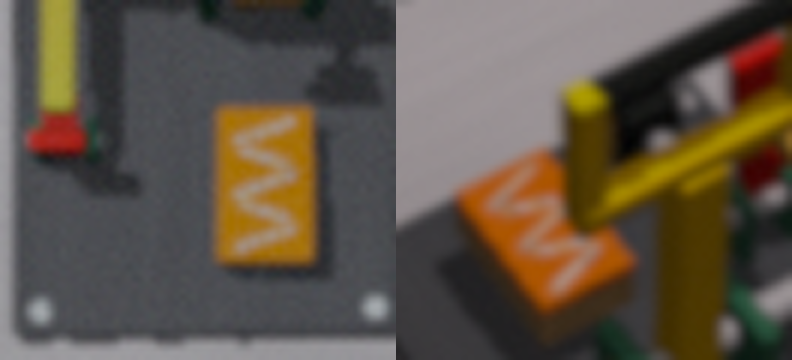

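The block lies flat on the bed: its top face spans (217–314, 106–262) in the left crop.

Run:
```python
from h import *
T=load('t4')
q=np.array([atz(T,250+(x+.5)/6-.5,180+(y+.5)/6-.5,75) for x,y in[(217,106),(313,106),(315,262),(217,262)]])
print(q.round(1),q.mean(0))
print(atz(T,250+57.5/6-.5,180+130/6-.5,148))
```

```text
[[601.6  43.8  75. ]
 [602.8  -6.5  75. ]
 [520.9  -9.3  75. ]
 [519.7  41.9  75. ]] [561.25440955  17.48869393  75.        ]
[578.81103234 123.42373361 148.        ]
```

Emit:
move_arm(dp=[[0,16,12],[0,16,12],[0,16,12],[0,16,12],[0,18,10],[40,0,0],[40,0,0],[40,0,0],[40,0,0],[40,0,0]], rotation=[[0,0,-0.175],[0,0,-0.175],[0,0,-0.175],[0,0,-0.175],[0,0,-0.175],[0,0,-0.175],[0,0,-0.175],[0,0,-0.175],[0,0,-0.175],[0,0,0]], hand=[0,0,0,0,0,0,0,0,0,0])

```text
clock: 11.15
eef_pos: [544.1, 127.0, 248.0]
eef_rot: [-3.14, 0.0, 1.59]
wrist_force: [-1.3, -0.7, 0.5]
finger_gap: 0.7
finger_force: 0.0
```

Emit:
move_arm(dp=[[40,0,0],[35,0,0],[0,0,-40],[0,0,-40],[0,0,0]], rotation=[[0,0,0],[0,0,0],[0,0,0],[0,0,0],[0,0,0]], hand=[0,0,0,0,0])

```text
clock: 11.78
eef_pos: [616.2, 126.8, 165.3]
eef_rot: [-3.135, 0.001, 1.593]
wrist_force: [-0.2, -0.1, 0.3]
finger_gap: 0.6
finger_force: 0.0
```

Emit:
move_arm(dp=[[0,0,-27],[-20,0,0],[-20,0,0],[-16,0,0],[-15,0,-13],[-8,0,-13],[-8,0,-11],[-4,0,-12],[-3,0,-10],[0,0,0]], rotation=[[0,0,0],[0,0,0],[0,0,0],[0,0,0],[0,0,0],[0,0,0],[0,0,0],[0,0,0],[0,0,0],[0,0,0]], hand=[0,0,0,0,0,0,0,0,0,0])

```text
clock: 13.02
eef_pos: [522.4, 127.5, 82.3]
eef_rot: [-3.14, 0.0, 1.593]
wrist_force: [0.5, -0.1, -1.0]
finger_gap: 0.5
finger_force: 0.0
```

Emit:
move_arm(dp=[[0,0,-4],[0,0,-3],[0,0,-3],[0,0,0]], rotation=[[0,0,0],[0,0,0],[0,0,0],[0,0,0]], hand=[0,0,0,0])

```text
clock: 13.52
eef_pos: [522.7, 127.5, 73.0]
eef_rot: [-3.141, 0.0, 1.593]
wrist_force: [0.1, -0.6, 0.5]
finger_gap: 0.4
finger_force: 0.0
```

Emit:
move_arm(dp=[[0,0,-3],[0,0,-3],[0,0,0]], rotation=[[0,0,0],[0,0,0],[0,0,0]], hand=[0,0,0])

```text
clock: 13.9
eef_pos: [523.0, 127.6, 67.7]
eef_rot: [3.141, -0.0, 1.593]
wrist_force: [-1.7, 0.1, 6.8]
finger_gap: 0.2
finger_force: 3.0
```

Run:
```python
from h import *
print(manip.read_state()['eef_pos'],manip.read_state()['wrist_force'])
a=snap('top','t5.png')['image'];b=snap('scene','s5.png')['image']
def cr(i,x,y,w,h,s): return cv2.resize(i[y:y+h,x:x+w,::-1],None,fx=s,fy=s,interpolation=cv2.INTER_CUBIC)
cv2.imwrite('pics/c5.png',np.hstack([cr(a,240,150,66,100,6),cr(b,270,165,66,100,6)]))
```

```text
[522.99470373 127.62728815  67.70510121] [-1.74699448  0.10018883  6.80236657]
```

View pics/c5.png

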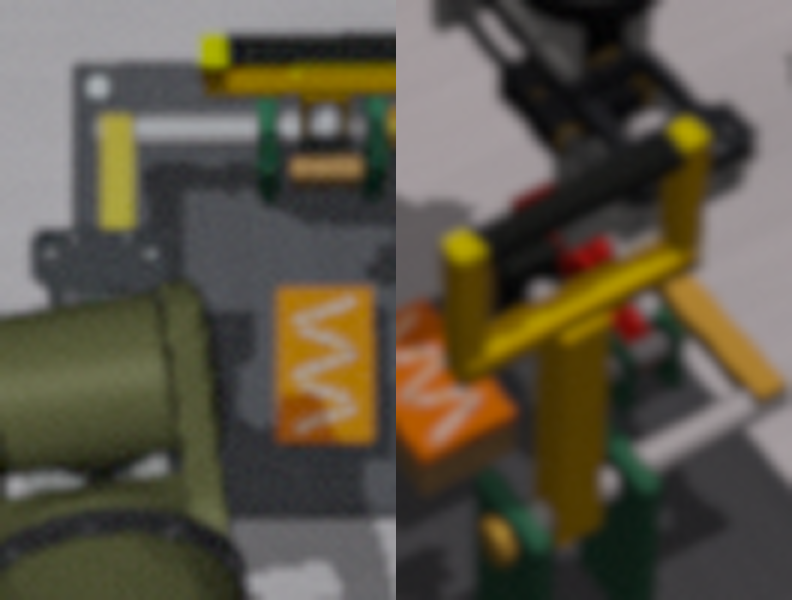

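The catch is folded flat forward against its stop (6.8 N reaction), the lever is still upright and the block is in place. Next is the lever grip.

Emit:
move_arm(dp=[[0,0,55],[0,0,55],[0,0,55],[0,0,55],[0,0,55],[20,-10,32],[40,-32,0],[40,-32,0],[40,-32,0],[16,0,0]], rotation=[[0,0,0],[0,0,0],[0,0,0],[0,0,0],[0,0,0],[0,0,0],[0,0,0],[0,0,0],[0,0,0],[0,0,0]], hand=[0,0,0,0,0.7,0.7,0.7,0.7,0.7,0.7])

```text
clock: 15.25
eef_pos: [680.2, 19.0, 372.4]
eef_rot: [-3.14, 0.0, 1.59]
wrist_force: [-0.4, 0.7, 0.2]
finger_gap: 56.9
finger_force: 0.0
```

Emit:
move_arm(dp=[[0,0,-30],[0,0,0],[0,0,0]], rotation=[[0,0,0],[0,0,0],[0,0,0]], hand=[0.7,0.7,0.7])

```text
clock: 15.62
eef_pos: [678.7, 21.6, 345.5]
eef_rot: [3.14, 0.0, 1.593]
wrist_force: [1.5, 0.6, 0.3]
finger_gap: 65.5
finger_force: 0.0
```

Position matches the grip (679, 21.5), so I'll descend to z≈301 and close.

Emit:
move_arm(dp=[[0,0,-22],[0,0,-22],[0,0,0],[0,0,0],[0,0,0],[0,0,0],[0,0,0],[0,0,0]], rotation=[[0,0,0],[0,0,0],[0,0,0],[0,0,0],[0,0,0],[0,0,0],[0,0,0],[0,0,0]], hand=[0.7,0.7,0.05,0.05,0.05,0.05,0.05,0.05], newtons=40)

```text
clock: 16.62
eef_pos: [678.8, 21.5, 300.3]
eef_rot: [3.141, 0.0, 1.593]
wrist_force: [0.2, 1.4, 0.4]
finger_gap: 15.1
finger_force: 40.0
```

Emit:
move_arm(dp=[[-20.5,-0.5,-1],[-20.3,-0.5,-3.1],[-19.8,-0.5,-5.1],[-19.2,-0.5,-7],[-18.5,-0.5,-8.9]], rotation=[[0,0,0],[0,0,0],[0,0,0],[0,0,0],[0,0,0]], hand=[0.05,0.05,0.05,0.05,0.05])

```text
clock: 17.25
eef_pos: [580.6, 19.2, 275.9]
eef_rot: [3.138, -0.0, 1.593]
wrist_force: [5.5, 1.4, 1.5]
finger_gap: 15.1
finger_force: 40.0
```

Emit:
move_arm(dp=[[-17.5,-0.5,-10.7],[-16.3,-0.5,-12.4],[-15,-0.4,-14],[-13.5,-0.3,-15.4],[-11.9,-0.3,-16.7],[-10.2,-0.3,-17.8],[-8.4,-0.2,-18.7],[-6.5,-0.2,-19.5]], rotation=[[0,0,0],[0,0,0],[0,0,0],[0,0,0],[0,0,0],[0,0,0],[0,0,0],[0,0,0]], hand=[0.05,0.05,0.05,0.05,0.05,0.05,0.05,0.05])

```text
clock: 18.25
eef_pos: [481.9, 16.5, 150.6]
eef_rot: [3.138, -0.0, 1.593]
wrist_force: [7.4, 0.9, 4.4]
finger_gap: 15.3
finger_force: 40.0
```

Emit:
move_arm(dp=[[-4.5,-0.1,-20],[-2.5,0,-20.4],[-0.4,0,-20.5],[0.2,0,-4],[0,0,-2],[0,0,0],[0,0,0]], rotation=[[0,0,0],[0,0,0],[0,0,0],[0,0,0],[0,0,0],[0,0,0],[0,0,0]], hand=[0.05,0.05,0.05,0.05,0.05,0.05,0.05], newtons=55)

```text
clock: 19.12
eef_pos: [474.0, 16.2, 84.2]
eef_rot: [3.141, 0.0, 1.594]
wrist_force: [-9.4, -0.4, 16.5]
finger_gap: 14.1
finger_force: 55.0
```

Run:
```python
from h import *
s=manip.read_state();print(s['eef_pos'],s['wrist_force'],s['finger_force'])
a=snap('top','t6.png')['image'];b=snap('scene','s6.png')['image']
def cr(i,x,y,w,h,s): return cv2.resize(i[y:y+h,x:x+w,::-1],None,fx=s,fy=s,interpolation=cv2.INTER_CUBIC)
cv2.imwrite('pics/c6.png',np.hstack([cr(a,240,150,80,120,5),cr(b,230,165,80,120,5)]))
```

```text
[474.03970311  16.22666708  84.17642614] [-9.36516864 -0.41496006 16.49056438] 55.03022789955139
```

View pics/c6.png

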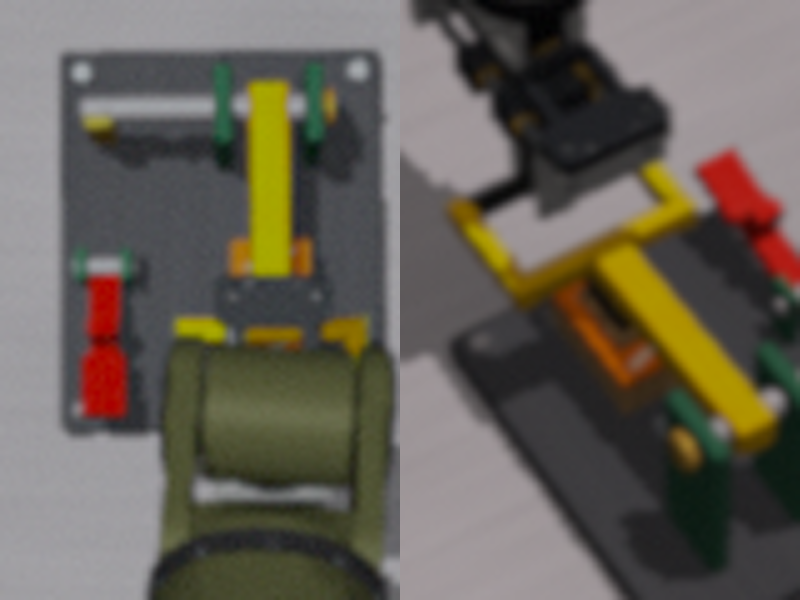

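The lever is fully down with its pad on the block (16.5 N upward reaction). The catch is over, and the block's rear edge is at the same pixels as before (286–302, 198). I'll hand it in.

```bash
python3 -c "
from cell import manip
print(manip.sign_off())"
```

```text
the job is handed in; nothing more can be done
None
```

I handed the job in at about 19 s. The orange block is on the bed, about 2 mm off centre, the catch is fully over, and the gripper still holds the lever at its stop with the pad on the block; the hand-in returned no verdict.

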